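# Walk a plaster mould block round to sit flush against the fence

### The arm

A 6-joint arm with a two-finger parallel gripper is mounted at the origin on the work surface; the furniture and walls round the work are solid. World frame = base frame: x ahead of the robot, y to its left, z up, the work surface at z = 0. Lengths are in m, angles in rad, forces in N, time in s.
With the tool pointing down it reaches from about 0.3 to 0.95 m from the base axis. Payload 3.1 kg.
Tool frame: the origin (TCP) lies on the centre line of the jaws, within the pads' length; the fingertips stand 14 mm ahead of it and the grasp point (between the pads) lies 5 mm behind it; z points along the fingers, y is the line along which they close (so a half turn about z gives the same grasp; the last joint's range is limited). The gripper opens to 85 mm and grips with 20 to 120 N. Pads are 22 mm wide; open, the fingers measure 114 mm over their backs; the gripper's body (76 mm by 85 mm) begins 54 mm behind the grasp point. The pads swing forward as they close: fully open they stand 13 mm farther back than shut.
Start: joints at [1.215, 0.308, 1.634, -0, 1.2, -0.07], TCP at [0.176, 0.6, 0.221] pointing down, gripper open.
Joint ranges: [-3.06, 3.06], [-0.79, 1.96], [0.05, 2.63], [-1.19, 4.34], [0.05, 2.64], [-2.94, 2.94]. Speed limits (rad/s): [2.79, 2.79, 3.14, 3.14, 3.14, 3.14].

### API

Orientations are given as a unit quaternion [x, y, z, w].
In Python, from cell import ctrl gives the robot as it stands.
- The arm moves only by the shell command python3 -m creep 'ROWS'. ROWS is a JSON object of lists of equal length, an entry for each row: "linear": the shift along the tool's x, y, z in m, a list of three; "twist": the turn, a rotation vector about the tool's x, y, z in degrees, a list of three; "gripper": the opening, from 0 (shut) to 1 (fully open). In form: {"linear": [[tx, ty, tz], ...], "twist": [[rx, ry, rz], ...], "gripper": [gripper, ...]}. A call has 1 to 8 rows; each row is the pose to reach, as a shift and turn from the pose commanded when the call began, along the tool's axes at that moment; what a row does not reach only later rows make up. A row lasts 1/8 s, in which the tool goes at most 62.5 mm and 10.7 degrees, less where a joint would pass 70% of its speed; a pose out of reach is approached as far as the arm can. A call with a gripper value outside its range is refused whole. The fingers move at their own pace and stop on an object; the grip force is fixed at half the most. Time passes only in rows, so rows that repeat a pose let the fingers close. It gives the time, the measured TCP pose, the force, the opening and the grip force at its end, in the units of the state.
- ctrl.sense(): the state, without advancing time (a new reading comes with each control period).
- ctrl.snapshot(name): name is "side" or "top" or "wrist"; returns the picture (384x512x3 uint8, red, green, blue); there is no depth.
- ctrl.get_calibration(name): a dict with "fov_y" (degrees; the focal length in pixels is half the picture's height over the tangent of half this angle, whatever the lens; pixels are square), "cx", "cy" (the principal point, pixels), "dist_coeffs" ([k1, k2, p1, p2, k3] as OpenCV has them; the pictures are not rectified), "origin" and "orientation" of the camera in the world. Camera axes: x right, y down, z forward; pixel columns grow to the right and rows downward; lengths in m; the calibration is good to about 2 mm. A picture is of the moment at which its call begins: read the wrist's pose just before it. get_calibration takes no time and is no camera call; for the wrist camera it gives the pose at the moment of the call.
- ctrl.close_job(): hands the job in; it is judged then, once.
The state is a dict: "time_s": time; "joint_positions": joint angles; "qd": joint speeds; "joint_torque": joint torques, N m; "eef_pos": TCP position; "ee_rot": TCP orientation; "wrist_force": force on the tool from outside, world axes, zero at the start; "ft_torque": the same for the moment, N m; "width": opening from 0.0 (shut) to 1.0 (fully open); "gripper_force": force on a finger pad.
Only numpy, scipy, OpenCV 4.12 (cv2) and the standard library are available. Lean on these libraries where they do the work, as an engineer would, in place of code of your own. Each camera call takes 0.05 s, during which the arm holds its last target. There are 200 camera calls.

### The job

Using only pushes with the fingertips or the outside of the fingers, walk the plaster mould block round on the worktop, nudging one end and then the other as needed, until one of its long sides lies flush along the metal-faced side of the fence, with neither end of the block sticking out past the ends of the fence. Do not grip, lift or tip the block, and leave the other things on the worktop where they are. Leave it resting there.

Things in the scene. Friction and masses are not known exactly. Their poses are not given: they have to be found in the camera images.
- block: Loose white plaster mould half: plain block 130 long (its x) x 80 wide (its y) x 55 mm high, edges rounded, two low round keys on top (8 mm high). 0.55 to 0.95 kg; slides with friction and stays where left; pushed near one end it turns about a point some 3 to 5 cm past its middle. Origin: centre of its underside, z = 0. The long sides are alike: either may go to the fence.
- fence: Fixed wooden batten, aluminium strip on its working side, 200 long (its x) x 33 x 35 mm high, two bolt heads reach 42 mm. Origin: worktop height, half-way along, on the aluminium face. y points from that face back into the wood: the block starts on the -y side. Flush and centred, the block's origin is at x = 0, y = -0.040 in this frame; up to 35 mm either way along x is fine.
- screw_box: Bystander: small closed box 62 x 82 x 36 mm; origin: centre of its underside.
- scrub_brush: Bystander: wooden scrub brush lying bristles up, 62 x 150 (its y) x 34 mm; origin: centre of its underside.
- dusting_brush: Bystander: flat brush lying down, 38 x 198 (its y) x 14 mm; origin: centre of its underside.
- masking_tape: Bystander: roll of tape lying flat, 100 mm across, 25 mm high; origin: centre of its underside. It lies before a fixed steel cabinet 255 mm high, whose nearest upright corner stands at about x = 0.60, y = -0.16 and whose sides run from there at 45 degrees, away from the robot: keep the gripper clear of it. A low beam runs along x + y = 0.78 or so, the brick wall just behind it.
- plaster_shard8: Bystander: broken plaster chip 48 x 56 x 23 mm, lying off the robot-side end of the fence; origin: centre of its underside.
Things that resemble listed ones, but are neither listed nor needed, are in the scene too. There is more than one size of the block; the job needs the larger.

How it is judged:
By the outcome, as a careful person would: the job done as asked, in the order asked, and still so for the second after the job is handed in, with the robot touching nothing.
It also fails if it takes over 72 s, if anything falls off the work surface, if the arm or the gripper's body presses on something with over 40 N, if the wrist force passes 120 N, or if a joint passes its speed limit or range.

## Working session

There is one attempt and no reset: what is moved stays moved. The work goes in short steps, Python scripts to look and compute and a shell command to move; the robot and the scene stay as the last step left them, time stands still between calls to the robot, and variables do not carry over. Pictures are saved under pics/ and viewed, at most 13 in all, crops included, and the job is handed in when it is done.

```bash
mkdir -p pics; cat > h.py <<'E'
import numpy as np, cv2
from cell import ctrl
from scipy.spatial.transform import Rotation as R
def snap(n,f=None):
    c=ctrl.get_calibration(n); im=np.array(ctrl.snapshot(n))
    if f: cv2.imwrite('pics/'+f,im[...,::-1])
    return im,c
def K(c):
    f=192/np.tan(np.radians(c['fov_y'])/2); return np.array([[f,0,c['cx']],[0,f,c['cy']],[0,0,1.]])
def ray(c,p):
    u=cv2.undistortPoints(np.array(p,float).reshape(-1,1,2),K(c),np.array(c['dist_coeffs'],float)).reshape(-1,2)
    return np.c_[u,np.ones(len(u))]@R.from_quat(c['orientation']).as_matrix().T
def plane(c,p,z):
    d=ray(c,p);o=np.array(c['origin']);return o+d*((z-o[2])/d[:,2])[:,None]
def proj(c,P):
    m=R.from_quat(c['orientation']).as_matrix().T;P=np.array(P,float)
    return cv2.projectPoints(P,cv2.Rodrigues(m)[0],-m@np.array(c['origin']),K(c),np.array(c['dist_coeffs'],float))[0].reshape(-1,2)
def tri(c1,p1,c2,p2):
    out=[]
    for a,b in zip(ray(c1,p1),ray(c2,p2)):
        A=np.c_[a,-b];s=np.linalg.lstsq(A,np.array(c2['origin'])-np.array(c1['origin']),rcond=None)[0]
        x=np.array(c1['origin'])+a*s[0];y=np.array(c2['origin'])+b*s[1];out.append([*((x+y)/2),np.linalg.norm(x-y)])
    return np.array(out)
E
python3 - <<'E'
from h import *
a,c=snap('top','top0.png');print(c)
b,d=snap('side','side0.png');print(d)
s=ctrl.sense();print(s['eef_pos'],s['ee_rot'],s['time_s'])
E
```

```text
{'fov_y': 50.55411352117763, 'cx': 256.57619646143473, 'cy': 193.5159884615929, 'dist_coeffs': array([0.04403532, 0.        , 0.        , 0.        , 0.        ]), 'origin': array([ 0.22694551, -0.05381143,  1.06227696]), 'orientation': array([-0.70217393,  0.70667776, -0.05791872,  0.06483626])}
{'fov_y': 50.015548354758025, 'cx': 252.46066846494247, 'cy': 189.71137047345474, 'dist_coeffs': array([-0.07835893,  0.        ,  0.        ,  0.        ,  0.        ]), 'origin': array([ 1.08528913, -0.37216468,  0.87211998]), 'orientation': array([ 0.79326801,  0.49142528, -0.192898  , -0.30334372])}
[0.17597151 0.5989091  0.21993261] [ 1.42410327e-01  9.89807138e-01 -1.04163958e-03 -2.07203812e-04] 0.1
```

View pics/top0.png

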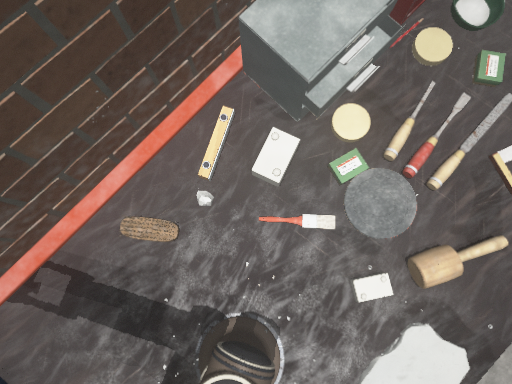

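View pics/side0.png

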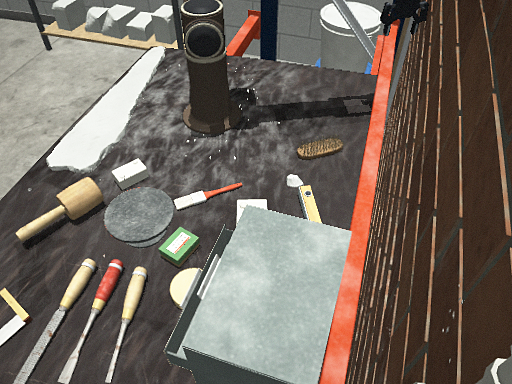

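Top view: the candidates are the large white block at (277,155) and a smaller one at (373,287), which is a decoy. The fence is at (216,142), the shard at (205,198), the dusting brush at (297,220), the tape at (351,122) and the screw box at (349,165). The white patch at (420,355) is spilt plaster. I choose the large one. In the side view the cabinet hides most of it. Next is a close crop and a measurement.

```bash
python3 - <<'E'
from h import *
im=cv2.imread('pics/top0.png')
c=ctrl.get_calibration('top')
cr=cv2.resize(im[90:240,180:340],None,fx=4.5,fy=4,interpolation=cv2.INTER_CUBIC)
cr=cv2.resize(im[90:220,180:320],None,fx=4,fy=4,interpolation=cv2.INTER_CUBIC);cv2.imwrite('pics/crop0.png',cr)
hsv=cv2.cvtColor(im,cv2.COLOR_BGR2HSV)
m=((hsv[...,1]<45)&(hsv[...,2]>170)).astype(np.uint8)
for q in cv2.findContours(m,cv2.RETR_EXTERNAL,cv2.CHAIN_APPROX_NONE)[0]:
    if cv2.contourArea(q)<150: continue
    r=cv2.minAreaRect(q);
    if r[0][1]>320: continue
    b=cv2.boxPoints(r);P=plane(c,b,.055)
    print(r,'\n',P.round(3),np.linalg.norm(np.diff(P,axis=0),axis=1).round(3),P.mean(0).round(3))
m=((hsv[...,0]>12)&(hsv[...,0]<32)&(hsv[...,1]>70)&(hsv[...,2]>120)).astype(np.uint8);m[:,250:]=0;m[:95]=0;m[185:]=0
q=max(cv2.findContours(m,cv2.RETR_EXTERNAL,cv2.CHAIN_APPROX_NONE)[0],key=cv2.contourArea)
r=cv2.minAreaRect(q);P=plane(c,cv2.boxPoints(r),.035);print('fence',r,'\n',cv2.boxPoints(r),P.round(3),np.linalg.norm(np.diff(P,axis=0),axis=1).round(3))
for n,p in dict(shard=(205,198),brush=(297,220),brushend=(259,219),brushtip=(335,222)).items(): print(n,plane(c,[p],.01).round(3))
E
```

```text
((372.6705627441406, 287.01763916015625), (23.32002830505371, 36.6612548828125), 77.47119140625) 
 [[ 0.192 -0.274  0.055]
 [ 0.21  -0.36   0.055]
 [ 0.157 -0.369  0.055]
 [ 0.139 -0.283  0.055]] [0.089 0.054 0.088] [ 0.174 -0.321  0.055]
((318.02496337890625, 221.00125122070312), (32.6092643737793, 13.483158111572266), 2.8624050617218018) 
 [[ 0.319 -0.155  0.055]
 [ 0.353 -0.157  0.055]
 [ 0.348 -0.238  0.055]
 [ 0.315 -0.235  0.055]] [0.034 0.081 0.034] [ 0.334 -0.196  0.055]
((204.0, 198.0), (14.0, 16.0), 90.0) 
 [[0.411 0.108 0.055]
 [0.411 0.068 0.055]
 [0.375 0.067 0.055]
 [0.376 0.107 0.055]] [0.04  0.036 0.04 ] [0.393 0.088 0.055]
((348.9865417480469, 165.1131134033203), (11.478285789489746, 23.913095474243164), 59.93141555786133) 
 [[ 0.473 -0.246  0.055]
 [ 0.504 -0.299  0.055]
 [ 0.478 -0.312  0.055]
 [ 0.447 -0.259  0.055]] [0.062 0.029 0.061] [ 0.475 -0.279  0.055]
((275.3936767578125, 154.28179931640625), (30.784549713134766, 49.08077621459961), 25.866357803344727) 
 [[ 0.466 -0.03   0.055]
 [ 0.582 -0.086  0.055]
 [ 0.545 -0.157  0.055]
 [ 0.43  -0.1    0.055]] [0.129
[... 1622 characters left out ...]
[ 0.873 -0.261  0.055]
((278.7016906738281, 14.831497192382812), (55.97004699707031, 56.341697692871094), 41.987213134765625) 
 [[ 0.888  0.     0.055]
 [ 1.01  -0.103  0.055]
 [ 0.898 -0.214  0.055]
 [ 0.779 -0.111  0.055]] [0.16  0.158 0.158] [ 0.894 -0.107  0.055]
fence ((214.8978271484375, 141.28102111816406), (11.106648445129395, 74.24366760253906), 19.983108520507812) 
 [[196.99272 174.27007]
 [222.36497 104.49635]
 [232.80293 108.29198]
 [207.43068 178.06569]] [[0.459 0.11  0.035]
 [0.649 0.046 0.035]
 [0.638 0.018 0.035]
 [0.449 0.083 0.035]] [0.2  0.03 0.2 ]
shard [[0.401 0.091 0.01 ]]
brush [[ 0.341 -0.148  0.01 ]]
brushend [[ 0.344 -0.05   0.01 ]]
brushtip [[ 0.335 -0.246  0.01 ]]
```

View pics/crop0.png

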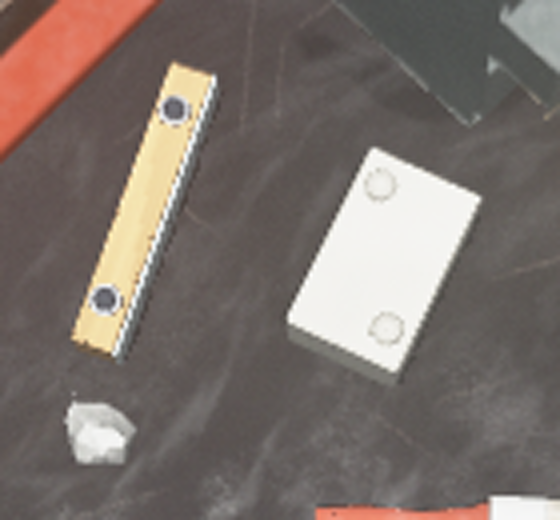

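The crop confirms it: large block, two keys, robot-side end at crop (340,345) and far end at (425,170). It sits to the right of the fence's metal face, turned about 7° from it. Plan: fingers open, jaw line parallel to the fence, pushing the long side with both fingers' outer edges so it turns and slides square. First I cross over at height.

```bash
python3 -m creep '{"linear":[[-0.03,-0.04,0],[-0.06,-0.08,0],[-0.09,-0.12,0],[-0.12,-0.16,0],[-0.155,-0.205,0],[-0.19,-0.25,0],[-0.22,-0.29,0],[-0.25,-0.33,0]],"twist":[[0,0,6],[0,0,12],[0,0,18],[0,0,24],[0,0,30],[0,0,36],[0,0,41],[0,0,46]],"gripper":[1,1,1,1,1,1,1,1]}'
cat >> h.py <<'E'
F=np.array([.5425,.0477]);FX=np.array([.947,-.321]);FY=np.array([.321,.947])
def go(fx,fy,z):
    s=ctrl.sense();M=R.from_quat(s['ee_rot']).as_matrix();p=np.array(s['eef_pos'])
    t=np.array([*(F+fx*FX+fy*FY),z]);T=np.c_[[*FY,0],[*FX,0],[0,0,-1]]
    print('tool shift',(M.T@(t-p)).round(4),'twist',np.degrees(R.from_matrix(M.T@T).as_rotvec()).round(2))
    print('fence frame tcp',((p[:2]-F)@FX).round(4),((p[:2]-F)@FY).round(4),p.round(4),s['time_s'],np.round(s['wrist_force'],1))
E
python3 -c "
from h import *
go(.005,-.23,.2)"
```

```text
time_s: 1.1
eef_pos: [0.3231, 0.2109, 0.2209]
ee_rot: [0.519, 0.855, -0.0, 0.0]
wrist_force: [0.9, -0.1, 0.5]
width: 1.0
gripper_force: 0.0
tool shift [-0.4088 -0.0431  0.0209] twist [1.00e-02 1.00e-02 4.62e+01]
fence frame tcp -0.2601 0.0841 [0.3231 0.2109 0.2209] 1.1 [ 0.9 -0.1  0.5]
```

```bash
python3 -m creep '{"linear":[[-0.05,-0.005,0],[-0.1,-0.01,0],[-0.155,-0.015,0],[-0.21,-0.02,0],[-0.26,-0.025,0.005],[-0.31,-0.03,0.01],[-0.36,-0.035,0.015],[-0.409,-0.043,0.021]],"twist":[[0,0,6],[0,0,12],[0,0,18],[0,0,24],[0,0,30],[0,0,36],[0,0,41],[0,0,46.2]],"gripper":[1,1,1,1,1,1,1,1]}'
python3 -c "
from h import *
go(.005,-.23,.03)
a,c=snap('wrist','w1.png');print(c)"
```

```text
time_s: 2.1
eef_pos: [0.4749, -0.1713, 0.1996]
ee_rot: [0.813, 0.582, 0.0, -0.0]
wrist_force: [1.5, 0.1, 0.3]
width: 1.0
gripper_force: 0.0
tool shift [-0.0009 -0.0012  0.1696] twist [-0.01 -0.02 -0.04]
fence frame tcp 0.0063 -0.2291 [ 0.4749 -0.1713  0.1996] 2.1 [1.5 0.1 0.3]
{'fov_y': 63.712594749428945, 'cx': 253.34031441943458, 'cy': 190.32019850717398, 'dist_coeffs': array([-0.02532401,  0.        ,  0.        ,  0.        ,  0.        ]), 'origin': array([ 0.50005763, -0.09991862,  0.3527853 ]), 'orientation': array([ 0.97539131, -0.16106104, -0.02455039,  0.1485544 ])}
```

View pics/w1.png

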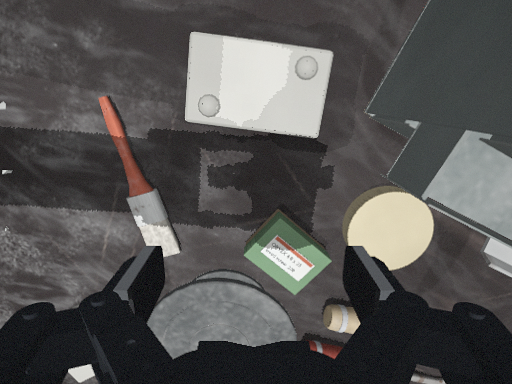

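The wrist view shows the block's top corners at about (191,33), (333,49), (319,137) and (186,122). The screw-box corner is at (283,208), the tape at (388,227), and the fingers at (150,255) and (362,255).

```bash
python3 - <<'E'
from h import *
w=ctrl.get_calibration('wrist');t=ctrl.get_calibration('top')
P=tri(w,[(191,33),(333,49),(319,137),(186,122)],t,[(252,170),(273.7,127.3),(300,139.6),(278.7,183)])
print(P.round(4))
f=lambda q:np.c_[(q[:,:2]-F)@FX,(q[:,:2]-F)@FY].round(4)
print('block',f(P),f(plane(w,[(191,33),(333,49),(319,137),(186,122)],.055)))
print('box,tape,cabinet',f(plane(w,[(283,208)],.036)),f(plane(w,[(380,187),(343,222)],.025)))
E
```

```text
[[ 0.467  -0.0348  0.0399  0.0045]
 [ 0.595  -0.0911  0.0049  0.0008]
 [ 0.5473 -0.1608  0.0518  0.0088]
 [ 0.4322 -0.1053  0.0448  0.0087]]
block [[-0.045  -0.1023]
 [ 0.0943 -0.1146]
 [ 0.0715 -0.1959]
 [-0.0554 -0.1803]] [[-0.0427 -0.1071]
 [ 0.0824 -0.1205]
 [ 0.0743 -0.1983]
 [-0.0521 -0.1836]]
box,tape,cabinet [[ 0.0435 -0.2781]] [[ 0.1522 -0.258 ]
 [ 0.1143 -0.3   ]]
```

```bash
python3 -m creep '{"linear":[[0,0.004,0.04],[0,0.008,0.08],[0,0.008,0.12],[0,0.008,0.145],[0,0.008,0.16],[0,0.008,0.168],[0,0.008,0.168]],"twist":[[0,0,0],[0,0,0],[0,0,0],[0,0,0],[0,0,0],[0,0,0],[0,0,0]],"gripper":[1,1,1,1,1,1,1]}'
python3 -c "
from h import *
go(.013,-.18,.03)"
```

```text
time_s: 3.02
eef_pos: [0.4823, -0.1723, 0.0322]
ee_rot: [0.812, 0.584, 0.0, 0.0]
wrist_force: [-0.2, 0.3, 0.2]
width: 1.0
gripper_force: 0.0
tool shift [ 0.0477 -0.0005  0.0022] twist [ 0.   -0.    0.16]
fence frame tcp 0.0136 -0.2277 [ 0.4823 -0.1723  0.0322] 3.025 [-0.2  0.3  0.2]
```

```bash
python3 -m creep '{"linear":[[0.006,0,0],[0.012,0,0],[0.018,0,0],[0.023,0,0],[0.028,0,0],[0.033,0,0],[0.038,0,0],[0.043,0,0]],"twist":[[0,0,0],[0,0,0],[0,0,0],[0,0,0],[0,0,0],[0,0,0],[0,0,0],[0,0,0]],"gripper":[1,1,1,1,1,1,1,1]}'
python3 -c "
from h import *
go(.013,-.13,.032)
a,c=snap('wrist','w2.png')
b,c=snap('top','t2.png')
cv2.imwrite('pics/two.png',np.hstack([a[:200],cv2.resize(b[95:215,170:330],(512,384))[:200]*0+cv2.resize(b[100:200,180:308],(512,400))[:200]])[...,::-1] if 0 else np.vstack([a[:230],cv2.resize(b[100:190,180:308],(512,360))])[...,::-1])"
```

```text
time_s: 4.03
eef_pos: [0.496, -0.1312, 0.032]
ee_rot: [0.812, 0.584, -0.0, -0.0]
wrist_force: [0.3, -0.2, -0.1]
width: 0.999
gripper_force: 0.0
tool shift [ 0.0544 -0.0002  0.    ] twist [-0.01  0.    0.15]
fence frame tcp 0.0134 -0.1844 [ 0.496  -0.1312  0.032 ] 4.025 [ 0.3 -0.2 -0.1]
```

View pics/two.png

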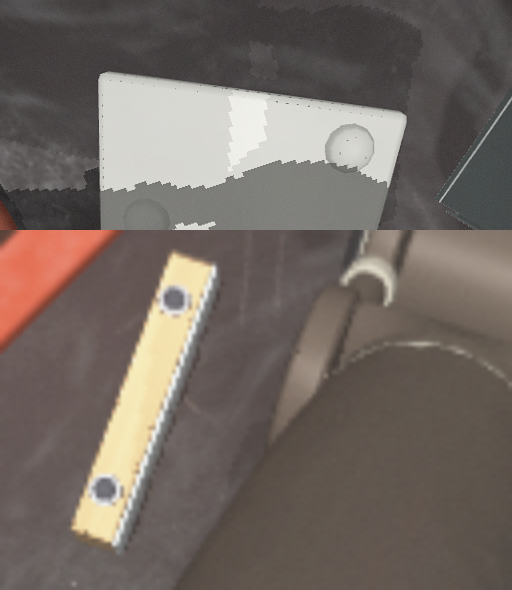

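The upper part shows the block still skewed: its front edge runs (103,75)–(404,115) and there's no contact force. In the lower part the arm hides the block from the top camera, while the fence is clear. I'll compute the block's place and look at the fingers.

```bash
python3 - <<'E'
from h import *
w=ctrl.get_calibration('wrist')
q=plane(w,[(103,75),(404,115)],.055);print(np.c_[(q[:,:2]-F)@FX,(q[:,:2]-F)@FY].round(4), w['origin'])
E
```

```text
[[-0.046  -0.1011]
 [ 0.0762 -0.1163]] [ 0.52089332 -0.05952581  0.18519713]
```

View pics/w2.png

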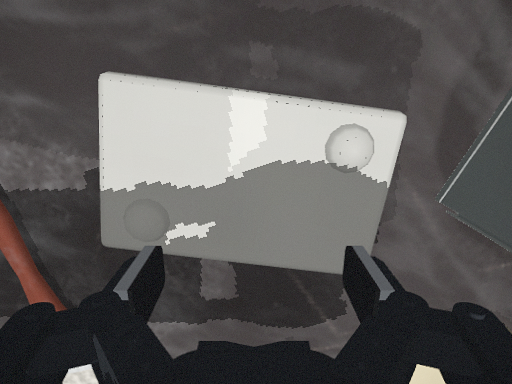

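The far finger is right at the block's rear corner (~(370,270)) and just about to touch. I'll keep pushing.

```bash
python3 -m creep '{"linear":[[0.005,0,0],[0.01,0,0],[0.015,0,0],[0.02,0,0],[0.025,0,0],[0.03,0,0],[0.035,0,0],[0.04,0,0]],"twist":[[0,0,0],[0,0,0],[0,0,0],[0,0,0],[0,0,0],[0,0,0],[0,0,0],[0,0,0]],"gripper":[1,1,1,1,1,1,1,1]}'
python3 -c "
from h import *
go(.013,-.13,.032)
a,c=snap('wrist','w3.png')"
```

```text
time_s: 5.12
eef_pos: [0.509, -0.0935, 0.0321]
ee_rot: [0.812, 0.584, 0.0, 0.0]
wrist_force: [-2.2, -4.3, 0.7]
width: 0.998
gripper_force: 2.3
tool shift [ 0.0145 -0.0006  0.0001] twist [0.04 0.01 0.14]
fence frame tcp 0.0136 -0.1445 [ 0.509  -0.0935  0.0321] 5.125 [-2.2 -4.3  0.7]
```

View pics/w3.png

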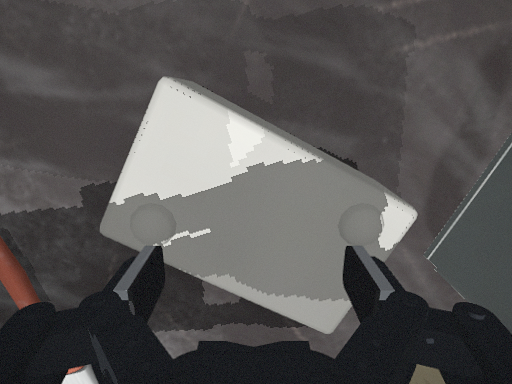

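The block turned the wrong way. The far finger slipped past the far end, so only the near finger pushed. Corners are at about (165,78), (415,215), (330,333) and (102,230). I'll back off, raise and re-measure, then nudge the far end with shut fingers.

```bash
python3 -m creep '{"linear":[[-0.015,0,0],[-0.03,0,0],[-0.05,0,0],[-0.075,0,0],[-0.08,0,-0.03],[-0.08,0,-0.08],[-0.08,0,-0.13],[-0.08,0,-0.13]],"twist":[[0,0,0],[0,0,0],[0,0,0],[0,0,0],[0,0,0],[0,0,0],[0,0,0],[0,0,0]],"gripper":[1,1,1,1,0,0,0,0]}'
python3 - <<'E'
from h import *
go(.03,-.23,.03)
a,c=snap('wrist','w4.png')
g=cv2.cvtColor(a,cv2.COLOR_RGB2HSV);m=((g[...,1]<40)&(g[...,2]>95)).astype(np.uint8)
m=cv2.morphologyEx(m,cv2.MORPH_CLOSE,np.ones((7,7)));m=cv2.morphologyEx(m,cv2.MORPH_OPEN,np.ones((7,7)))
for q in cv2.findContours(m,cv2.RETR_EXTERNAL,cv2.CHAIN_APPROX_NONE)[0]:
    if cv2.contourArea(q)>4000:
        r=cv2.minAreaRect(q);b=cv2.boxPoints(r);P=plane(c,b,.055)[:,:2];print(r,b.round(),np.c_[(P-F)@FX,(P-F)@FY].round(4))
E
```

```text
time_s: 6.18
eef_pos: [0.4869, -0.1721, 0.1673]
ee_rot: [0.812, 0.583, 0.003, 0.005]
wrist_force: [0.3, -0.7, 0.4]
width: 0.146
gripper_force: 0.0
tool shift [-0.0039  0.0104  0.1374] twist [0.67 0.03 0.05]
fence frame tcp 0.0179 -0.226 [ 0.4869 -0.1721  0.1673] 6.175 [ 0.3 -0.7  0.4]
((89.61800384521484, 236.6569061279297), (181.5027313232422, 73.83475494384766), 4.236394882202148) [[ -4. 267.]
 [  2. 193.]
 [183. 207.]
 [177. 280.]] [[-0.233  -0.3115]
 [-0.2085 -0.2353]
 [-0.0442 -0.2485]
 [-0.055  -0.3262]]
((489.3786926269531, 191.86663818359375), (88.01669311523438, 95.88839721679688), 23.749494552612305) [[430. 218.]
 [468. 130.]
 [549. 166.]
 [510. 253.]] [[ 0.1862 -0.2609]
 [ 0.2064 -0.1791]
 [ 0.2892 -0.2104]
 [ 0.2754 -0.2995]]
((246.95684814453125, 56.213340759277344), (167.36981201171875, 107.87037658691406), 27.824100494384766) [[148.  65.]
 [198. -31.]
 [346.  48.]
 [296. 143.]] [[-0.0645 -0.1277]
 [-0.0211 -0.0612]
 [ 0.0937 -0.1146]
 [ 0.0567 -0.1905]]
```

View pics/w4.png

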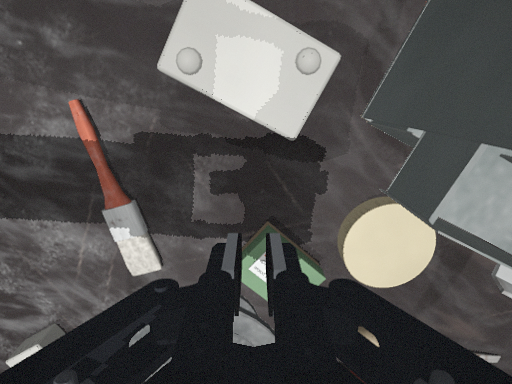

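The wrist view shows the block's rear edge running from (158,68) to (295,139), with the shut fingertips at about (255,237). I'll check the finger position against the projection before pushing the far end.

```bash
python3 - <<'E'
from h import *
w=ctrl.get_calibration('wrist');s=ctrl.sense();M=R.from_quat(s['ee_rot']).as_matrix();p=np.array(s['eef_pos'])
print(proj(w,[p+M@[0,0,.014],p+M@[.011,0,.014],p+M@[.011,.05,.001]]).round(),s['width'])
go(.028,-.23,.03)
print(proj(w,[[*(F+.035*FX-.23*FY),.016]]))
E
```

```text
[[252. 229.]
 [252. 211.]
 [344. 220.]] 0.0530701403036433
tool shift [-0.0042  0.0116  0.1346] twist [0.35 0.01 0.06]
fence frame tcp 0.0156 -0.2257 [ 0.4848 -0.1711  0.1646] 6.225 [-0.1 -0.6 -0.5]
[[270.74968801 176.91111833]]
```

```bash
python3 -m creep '{"linear":[[0,0.007,0.04],[0,0.014,0.08],[0,0.014,0.11],[0,0.014,0.125],[0,0.014,0.132],[0,0.014,0.132]],"twist":[[0,0,0],[0,0,0],[0,0,0],[0,0,0],[0,0,0],[0,0,0]],"gripper":[0,0,0,0,0,0]}'
python3 -m creep '{"linear":[[0.015,0,0],[0.03,0,0],[0.036,0,0],[0.042,0,0],[0.048,0,0],[0.054,0,0],[0.06,0,0],[0.066,0,0]],"twist":[[0,0,0],[0,0,0],[0,0,0],[0,0,0],[0,0,0],[0,0,0],[0,0,0],[0,0,0]],"gripper":[0,0,0,0,0,0,0,0]}'
cat >> h.py <<'E'
def blk(f):
    a,c=snap('wrist',f);g=cv2.cvtColor(a,cv2.COLOR_RGB2HSV)
    m=((g[...,1]<40)&(g[...,2]>85)).astype(np.uint8);m=cv2.morphologyEx(m,cv2.MORPH_CLOSE,np.ones((7,7)));m=cv2.morphologyEx(m,cv2.MORPH_OPEN,np.ones((9,9)))
    q=max(cv2.findContours(m,cv2.RETR_EXTERNAL,cv2.CHAIN_APPROX_NONE)[0],key=cv2.contourArea)
    b=cv2.boxPoints(cv2.minAreaRect(q));P=plane(c,b,.055)[:,:2];P=np.c_[(P-F)@FX,(P-F)@FY]
    e=P[1]-P[0] if np.linalg.norm(P[1]-P[0])>np.linalg.norm(P[2]-P[1]) else P[2]-P[1];e=e*np.sign(e[0])
    print('px',b.round().tolist(),'fence',P.round(4).tolist(),'mid',P.mean(0).round(4),'ang',np.degrees(np.arctan2(e[1],e[0])).round(1))
E
python3 -c "
from h import *
go(.03,-.15,.032);blk('w5.png')"
```

```text
time_s: 6.98
eef_pos: [0.4964, -0.1741, 0.03]
ee_rot: [0.812, 0.584, -0.0, -0.0]
wrist_force: [1.1, 0.0, 0.3]
width: 0.002
gripper_force: 0.0
time_s: 7.98
eef_pos: [0.5186, -0.1124, 0.0309]
ee_rot: [0.812, 0.584, 0.0, 0.002]
wrist_force: [-0.4, -5.5, 0.6]
width: -0.001
gripper_force: 2.0
tool shift [ 0.0093  0.0012 -0.0011] twist [0.18 0.11 0.22]
fence frame tcp 0.0288 -0.1592 [ 0.5186 -0.1124  0.0309] 7.975 [-0.4 -5.5  0.6]
px [[-16.0, 197.0], [78.0, -36.0], [393.0, 92.0], [299.0, 324.0]] fence [[-0.0911, -0.127], [-0.0343, -0.0381], [0.0853, -0.082], [0.0531, -0.195]] mid [ 0.0032 -0.1105] ang -20.2
```

```bash
python3 -m creep '{"linear":[[0.004,0,0],[0.008,0,0],[0.012,0,0],[0.015,0,0],[0.015,0,0]],"twist":[[0,0,0],[0,0,0],[0,0,0],[0,0,0],[0,0,0]],"gripper":[0,0,0,0,0]}'
python3 -c "
from h import *
go(.03,-.15,.032);blk('w6.png')"
```

```text
time_s: 8.65
eef_pos: [0.5228, -0.0974, 0.0305]
ee_rot: [0.812, 0.584, 0.0, 0.001]
wrist_force: [0.3, -3.6, 1.3]
width: 0.003
gripper_force: 1.3
tool shift [-0.0062  0.0021 -0.0015] twist [0.07 0.02 0.18]
fence frame tcp 0.0279 -0.1437 [ 0.5228 -0.0974  0.0305] 8.65 [ 0.3 -3.6  1.3]
px [[-15.0, 208.0], [65.0, -27.0], [387.0, 84.0], [307.0, 318.0]] fence [[-0.0929, -0.1168], [-0.0401, -0.0255], [0.0816, -0.0637], [0.0558, -0.1756]] mid [ 0.0011 -0.0954] ang -17.4
```

View pics/w6.png

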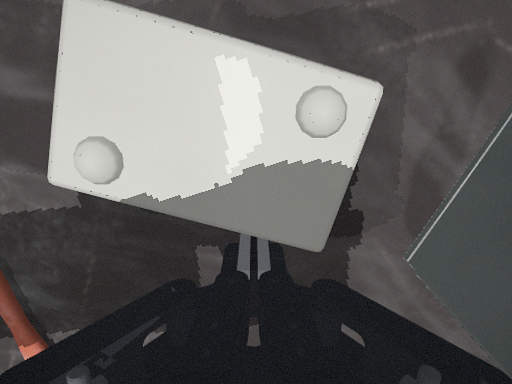

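The block's corners are at about (65,0), (382,85), (322,250) and (50,180), skewed about 13°. The finger is at column 255, too near the middle. I'll back off, shift 14 mm towards the far end and push again.

```bash
python3 -m creep '{"linear":[[-0.012,0,0],[-0.012,0.014,0],[-0.004,0.014,0],[0.002,0.014,0],[0.006,0.014,0],[0.01,0.014,0],[0.014,0.014,0],[0.014,0.014,0]],"twist":[[0,0,0],[0,0,0],[0,0,0],[0,0,0],[0,0,0],[0,0,0],[0,0,0],[0,0,0]],"gripper":[0,0,0,0,0,0,0,0]}'
cat >> h.py <<'E'
def edges(f):
    # rear and front edge lines of the block's top, by column scan of the bright/grey block mask
    a,c=snap('wrist',f);g=cv2.cvtColor(a,cv2.COLOR_RGB2HSV)
    m=((g[...,1]<40)&(g[...,2]>85)).astype(np.uint8);m=cv2.morphologyEx(m,cv2.MORPH_CLOSE,np.ones((7,7)));m=cv2.morphologyEx(m,cv2.MORPH_OPEN,np.ones((9,9)))
    q=max(cv2.findContours(m,cv2.RETR_EXTERNAL,cv2.CHAIN_APPROX_NONE)[0],key=cv2.contourArea)
    A=cv2.approxPolyDP(cv2.convexHull(q),8,True).reshape(-1,2);P=plane(c,A,.055)[:,:2]
    for u,v in zip(A,np.c_[(P-F)@FX,(P-F)@FY].round(4)): print(u,v)
E
python3 -c "
from h import *
go(.03,-.15,.032);edges('w7.png')"
```

```text
time_s: 9.7
eef_pos: [0.5396, -0.0874, 0.03]
ee_rot: [0.812, 0.584, 0.0, -0.001]
wrist_force: [-0.2, -1.1, 0.9]
width: 0.001
gripper_force: 0.5
tool shift [-0.021  -0.0107 -0.002 ] twist [-0.07 -0.05  0.15]
fence frame tcp 0.0407 -0.1289 [ 0.5396 -0.0874  0.03  ] 9.7 [-0.2 -1.1  0.9]
[ 9 19] [-0.0513 -0.0255]
[81  0] [-0.0226 -0.0195]
[335  64] [ 0.073  -0.0418]
[298 242] [ 0.062  -0.1179]
[267 270] [ 0.048  -0.1326]
[  0 220] [-0.0742 -0.1077]
```

```bash
python3 -m creep '{"linear":[[0.003,0.002,0],[0.006,0.004,0],[0.009,0.006,0],[0.012,0.006,0],[0.015,0.006,0],[0.018,0.006,0],[0.018,0.006,0]],"twist":[[0,0,0],[0,0,0],[0,0,0],[0,0,0],[0,0,0],[0,0,0],[0,0,0]],"gripper":[0,0,0,0,0,0,0]}'
python3 -c "
from h import *
go(.04,-.12,.032);edges('w8.png')"
```

```text
time_s: 10.62
eef_pos: [0.5518, -0.0728, 0.0302]
ee_rot: [0.812, 0.584, 0.0, 0.0]
wrist_force: [0.8, -0.3, 0.2]
width: 0.0
gripper_force: 0.7
tool shift [-0.0089 -0.0075 -0.0018] twist [ 0.03 -0.04  0.15]
fence frame tcp 0.0475 -0.1111 [ 0.5518 -0.0728  0.0302] 10.625 [ 0.8 -0.3  0.2]
[303  56] [ 0.0672 -0.0212]
[304 229] [ 0.0713 -0.0937]
[268 270] [ 0.0553 -0.115 ]
[ 34 245] [-0.0542 -0.1025]
[  0 228] [-0.0684 -0.0939]
[ 0 67] [-0.0519 -0.0247]
```

View pics/w8.png

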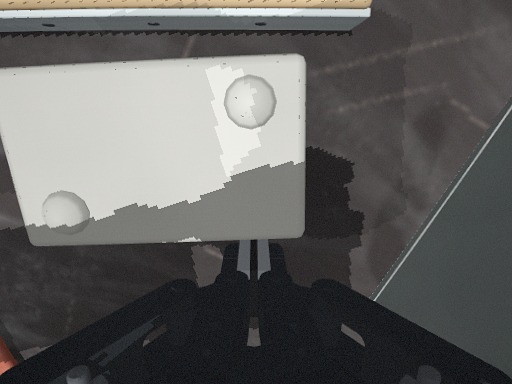

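The block is now nearly parallel to the fence, overturned by about 2°. Its front edge is at (0,68)–(303,55), the aluminium edge at (0,14)–(370,10), and the rear corners at (34,245) and (304,235). I'll back off, open the fingers, centre on the block and press square.

```bash
python3 -m creep '{"linear":[[-0.012,0,0],[-0.025,0,0],[-0.025,-0.02,0],[-0.025,-0.041,0],[-0.025,-0.041,0],[-0.025,-0.041,0],[-0.025,-0.041,0],[-0.025,-0.041,0]],"twist":[[0,0,0],[0,0,0],[0,0,0],[0,0,0],[0,0,0],[0,0,0],[0,0,0],[0,0,0.15]],"gripper":[0,0,1,1,1,1,1,1]}'
python3 -m creep '{"linear":[[0.008,0,0],[0.015,0,0],[0.02,0,0],[0.024,0,0],[0.028,0,0],[0.031,0,0],[0.034,0,0],[0.034,0,0]],"twist":[[0,0,0],[0,0,0],[0,0,0],[0,0,0],[0,0,0],[0,0,0],[0,0,0],[0,0,0]],"gripper":[1,1,1,1,1,1,1,1]}'
python3 -c "
from h import *
go(.0065,-.092,.03);edges('w9.png')"
```

```text
time_s: 11.68
eef_pos: [0.5053, -0.0841, 0.0302]
ee_rot: [0.813, 0.583, 0.0, 0.0]
wrist_force: [-0.5, 0.1, 0.1]
width: 0.998
gripper_force: 0.0
time_s: 12.68
eef_pos: [0.5149, -0.052, 0.03]
ee_rot: [0.813, 0.583, -0.001, -0.0]
wrist_force: [-2.4, -3.4, 1.2]
width: 1.001
gripper_force: 2.0
tool shift [ 0.0113  0.0006 -0.    ] twist [-0.05  0.06  0.01]
fence frame tcp 0.0059 -0.1033 [ 0.5149 -0.052   0.03  ] 12.675 [-2.4 -3.4  1.2]
[511 215] [ 0.1237 -0.0791]
[484 246] [ 0.1147 -0.0947]
[422 271] [ 0.0874 -0.1078]
[142 252] [-0.045  -0.0976]
[117 240] [-0.056  -0.0915]
[22 30] [-0.0814 -0.0035]
[458  29] [ 0.0844 -0.0033]
[511 185] [ 0.1201 -0.0649]
```

Contact at about 4 N. I'll press on in small steps.

```bash
python3 -m creep '{"linear":[[0.002,0,0],[0.004,0,0],[0.006,0,0],[0.008,0,0],[0.009,0,0],[0.01,0,0],[0.01,0,0]],"twist":[[0,0,0],[0,0,0],[0,0,0],[0,0,0],[0,0,0],[0,0,0],[0,0,0]],"gripper":[1,1,1,1,1,1,1]}'
python3 -c "
from h import *
go(.0065,-.092,.03);snap('wrist','w10.png')"
```

```text
time_s: 13.6
eef_pos: [0.5188, -0.0426, 0.0301]
ee_rot: [0.813, 0.583, -0.0, 0.0]
wrist_force: [-1.3, -3.9, 0.9]
width: 0.998
gripper_force: 2.1
tool shift [0.0011 0.     0.0001] twist [ 0.02  0.03 -0.  ]
fence frame tcp 0.0065 -0.0931 [ 0.5188 -0.0426  0.0301] 13.6 [-1.3 -3.9  0.9]
```

View pics/w10.png

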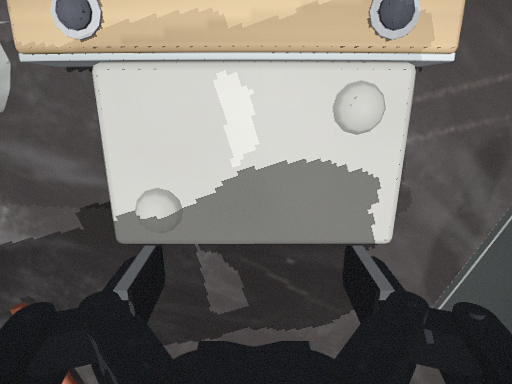

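The block is square, and centred between the fence's ends: strip spans columns 18–455, block 93–415. A few millimetres may remain, so I'll press until the force rises.

```bash
python3 -m creep '{"linear":[[0.001,0,0],[0.002,0,0],[0.003,0,0],[0.003,0,0]],"twist":[[0,0,0],[0,0,0],[0,0,0],[0,0,0]],"gripper":[1,1,1,1]}'
python3 -m creep '{"linear":[[0.001,0,0],[0.002,0,0],[0.002,0,0]],"twist":[[0,0,0],[0,0,0],[0,0,0]],"gripper":[1,1,1]}'
```

```text
time_s: 14.15
eef_pos: [0.5195, -0.0403, 0.0301]
ee_rot: [0.813, 0.583, -0.001, 0.001]
wrist_force: [-2.7, -7.6, 1.4]
width: 1.0
gripper_force: 3.1
time_s: 14.52
eef_pos: [0.5195, -0.0402, 0.0301]
ee_rot: [0.812, 0.583, -0.002, 0.001]
wrist_force: [-3.3, -12.4, 2.6]
width: 1.0
gripper_force: 5.5
```

```bash
python3 -m creep '{"linear":[[0.001,0,0],[0.002,0,0],[0.003,0,0],[0.003,0,0]],"twist":[[0,0,0],[0,0,0],[0,0,0],[0,0,0]],"gripper":[1,1,1,1]}'
python3 -c "
from h import *
s=ctrl.sense();print(np.round(s['ft_torque'],2));snap('wrist','w11.png')"
```

```text
time_s: 15.02
eef_pos: [0.5196, -0.0399, 0.0301]
ee_rot: [0.812, 0.584, -0.004, 0.002]
wrist_force: [-6.6, -22.0, 4.2]
width: 1.001
gripper_force: 9.3
[-3.36  1.04 -0.22]
```

Firmly against the fence at 22 N with little twisting moment, so I'll retreat and check.

```bash
python3 -m creep '{"linear":[[-0.01,0,0],[-0.03,0,0],[-0.06,0,0],[-0.065,0,-0.03],[-0.065,0,-0.08],[-0.05,0,-0.13],[-0.05,0,-0.15],[-0.05,0,-0.15]],"twist":[[0,0,0],[0,0,0],[0,0,0],[0,0,0],[0,0,0],[0,0,0],[0,0,0],[0,0,0]],"gripper":[1,1,1,1,1,1,1,1]}'
python3 -m creep '{"linear":[[0.02,0,0],[0.045,0,0],[0.045,0,0]],"twist":[[0,0,0],[0,0,0],[0,0,0]],"gripper":[1,1,1]}'
python3 -c "
from h import *
a,c=snap('wrist','w12.png');print(c['origin'])
cv2.imwrite('pics/w12c.png',cv2.resize(a[:300,80:430],(700,600))[...,::-1])"
```

```text
time_s: 16.08
eef_pos: [0.5075, -0.0814, 0.1823]
ee_rot: [0.813, 0.583, 0.003, 0.002]
wrist_force: [0.0, -0.6, 0.4]
width: 0.999
gripper_force: 0.0
time_s: 16.45
eef_pos: [0.5188, -0.0377, 0.1781]
ee_rot: [0.812, 0.583, -0.001, -0.001]
wrist_force: [0.3, -0.4, 0.4]
width: 1.002
gripper_force: 0.0
[0.54420825 0.0336057  0.33133656]
```

View pics/w12c.png

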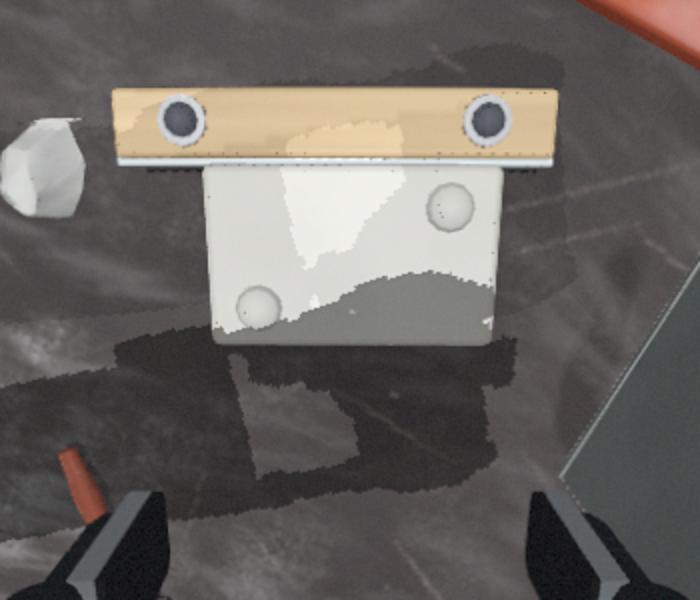

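The block's front edge (205–503, row 166) lies flush along the aluminium strip (118–553, row 162). It is parallel and well inside both fence ends, and the robot is clear.

```bash
python3 -c "
from cell import ctrl
print(ctrl.close_job())"
```

```text
the job is handed in; nothing more can be done
None
```

The block's long side lies flush along the fence's metal face, inside both fence ends, by finger pushes alone; the job is handed in at about 16.5 s (verdict not shown), after an early push turned the block the wrong way and I corrected it.

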